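# Find the concealed catch of the watering controller and pop its battery door

### The job

Get the battery door of the grey watering controller open: one of the five identical flush square pads in its lid is the concealed catch, and only touch tells which. Feel from pad to pad with the fingertips, pressing lightly (never harder than about 50 N, or the lid cracks), push the one that gives all the way in so that the door springs up by itself, then let go of it and draw clear. Only press: do not touch the door, and leave the pot, the jar, the saucer and the trowel where they stand.

Things in the scene. Friction and masses are not known exactly. Their poses are not given: they have to be found in the camera images.
- controller: the watering controller: flat grey plastic box, 180 (x) by 330 (y) by 80 mm high, fixed to the plank. Origin at the centre of its underside, z up, x away from the robot at yaw 0. Its flat top lies 80 mm above the origin: the near part carries a row of five pads along y, at x = -42 mm; the far part, from x = +16 to +84 mm, is the battery door.
- pad1 (a point): centre of the top face of pad 1, in line with the lid's top, at x = -42, y = -116 mm from the controller's origin (axes as the controller). A flat square 44 by 44 mm with a 1 mm gap around it, grey like the lid; neighbours are 58 mm apart. Four of the five pads are rigid blanks, one is the catch, a different one each time.
- pad2 (a point): centre of the top face of pad 2, in line with the lid's top, at x = -42, y = -58 mm from the controller's origin (axes as the controller). A flat square 44 by 44 mm with a 1 mm gap around it, grey like the lid; neighbours are 58 mm apart. Four of the five pads are rigid blanks, one is the catch, a different one each time.
- pad3 (a point): centre of the top face of pad 3, in line with the lid's top, at x = -42, y = 0 mm from the controller's origin (axes as the controller). A flat square 44 by 44 mm with a 1 mm gap around it, grey like the lid; neighbours are 58 mm apart. Four of the five pads are rigid blanks, one is the catch, a different one each time.
- pad4 (a point): centre of the top face of pad 4, in line with the lid's top, at x = -42, y = 58 mm from the controller's origin (axes as the controller). A flat square 44 by 44 mm with a 1 mm gap around it, grey like the lid; neighbours are 58 mm apart. Four of the five pads are rigid blanks, one is the catch, a different one each time.
- pad5 (a point): centre of the top face of pad 5, in line with the lid's top, at x = -42, y = 116 mm from the controller's origin (axes as the controller). A flat square 44 by 44 mm with a 1 mm gap around it, grey like the lid; neighbours are 58 mm apart. Four of the five pads are rigid blanks, one is the catch, a different one each time.
- catch (a joint): how far the catch pad is pressed in, m: 0 flush with the lid, 0.007 fully in. Sprung: starts to give at about 1.5 N, needs about 5 N fully in, and comes back flush when let go; it frees the door at about 0.004 to 0.006. Which pad it is, this number does not tell.
- door: battery door: grey plate 68 (x) by 306 (y) by 6 mm in the far part of the lid, hinged on its far edge; its near edge rises up and away from the pads. Origin on the hinge line, 84 mm beyond the controller's centre, 76 mm above its underside. Its z axis leans by the opening angle: 0 shut and flush, 1.1 rad fully up. Once freed, a spring raises it in about 1 s and it stays up.
- pot: empty terracotta pot, 120 mm across, 115 mm high, standing beside one end of the controller (bystander; origin under its centre)
- jar: clear glass jar with closed steel screw lid, 84 mm across, 120 mm high, beside the other end of the controller (bystander; origin under its centre)
- saucer: white ceramic saucer, 140 mm across, 22 mm high, beyond the controller (bystander; origin under its centre)
- trowel: stainless hand trowel with wooden handle, about 300 mm long, 60 mm wide, 28 mm high, lying beyond the controller (bystander; origin under its middle, x along it towards the blade)

How it is judged:
By the outcome, as a careful person would: the job done as asked, in the order asked, and still so for the second after the job is handed in, with the robot touching nothing.
It also fails if it takes over 48 s, if anything falls off the work surface, if the arm or the gripper's body presses on something with over 40 N, if the wrist force passes 120 N, or if a joint passes its speed limit or range.

### The arm

A 6-joint arm with a two-finger parallel gripper is mounted at the origin on the work surface. World frame = base frame: x ahead of the robot, y to its left, z up, the work surface at z = 0. Lengths are in m, angles in rad, forces in N, time in s.
With the tool pointing down it reaches from about 0.375 to 0.9 m from the base axis. Payload 3.1 kg.
Tool frame: the origin (TCP) lies midway between the tips of the shut fingers; the grasp point (between the pads) lies 19 mm behind it; z points along the fingers, y is the line along which they close (so a half turn about z gives the same grasp; the last joint's range is limited). The gripper opens to 85 mm and grips with 20 to 120 N. Pads are 22 mm wide; open, the fingers measure 114 mm over their backs; the gripper's body (76 mm by 85 mm) begins 54 mm behind the grasp point. The pads swing forward as they close: fully open they stand 13 mm farther back than shut.
Start: joints at [0.967, 0.527, 1.433, -0, 1.181, -0.178], TCP at [0.258, 0.569, 0.231] pointing down, gripper open.
Joint ranges: [-3.08, 3.08], [-0.75, 2.2], [0.22, 2.44], [-1.43, 4.57], [0, 2.65], [-2.85, 2.85]. Speed limits (rad/s): [2.79, 2.79, 3.14, 3.14, 3.14, 3.14].

### API

Orientations are given as a unit quaternion [x, y, z, w].
In Python, from station import manip gives the robot as it stands.
- The arm moves only by the tool move_arm, never from a script. Its argument "increments" is a list that holds one entry, the list of rows, each a list of 5 numbers: the gripper's target within -1 to 1 (shut at 1, half-way at 0, fully open at -1), then the shift along the world's x, y, z in m, then the turn about the world's z in degrees. In form: [[[fingers, dx, dy, dz, twist], ...]]. A call has 1 to 8 rows; each row shifts and turns the commanded pose from where the row before left it; what a row does not reach is not made up. A row lasts 1/10 s, in which the tool goes at most 50 mm and 8.59 degrees, less where a joint would pass 70% of its speed; a pose out of reach is approached as far as the arm can. A call with a gripper value outside its range is refused whole. The fingers move at their own pace and stop on an object; "newtons" is the grip in N (left out, the last holds). Time passes only in rows, so rows that do not move let the fingers close. It gives the time, the measured TCP pose, the force, the opening and the grip force at its end, in the units of the state.
- manip.sense(): the state, without advancing time (a new reading comes with each control period).
- manip.snapshot(name): name is "side" or "top"; returns a dict with "img" (480x640x3 uint8, red, green, blue), "fx", "fy", "cx", "cy" (pixels), "world_to_cam" (4x4, takes a point from world to camera coordinates). Camera axes: x right, y down, z forward; pixel columns grow to the right and rows downward; lengths in m; the calibration is good to about 2 mm. A picture is of the moment at which its call begins. There is no depth.
- manip.sign_off(): hands the job in; it is judged then, once.
Trained networks look in the newest picture that a camera, given by its name, has taken for a name from the list of things; names that differ only in an ending like _2 or _b are one class to them, and where a whole thing is asked for, a point or a joint stands for the part that bears it (a point fixed in the world has none). Each returns a list of dicts, best first, with "confidence" (0 to 1); they miss things now and then, are a little off and sometimes report something else, mostly with a low value. They report only what shows in the picture. A call takes as long as a camera call.
- manip.spot_in(label, camera): "xyz" ([x, y, z] in m, in world coordinates, good to about 4 mm: the middle of the surface that is visible of it).
- manip.mark_of(label, camera): "xyz" ([x, y, z] in m, in world coordinates, good to about 4 mm: a listed point, or the origin of a listed thing).
The state is a dict: "t": time; "q": joint angles; "qd": joint speeds; "tau": joint torques, N m; "tcp_pos": TCP position; "tool_rot": TCP orientation; "force": force on the tool from outside, world axes, zero at the start; "ft_torque": the same for the moment, N m; "finger_gap": opening from 0.0 (shut) to 1.0 (fully open); "gripper_force": force on a finger pad.
Only numpy, scipy, OpenCV 4.12 (cv2) and the standard library are available. Lean on these libraries where they do the work, as an engineer would, in place of code of your own. Each camera call takes 0.05 s, during which the arm holds its last target. There are 200 camera calls.

## Working session

There is one attempt and no reset: what is moved stays moved. The work goes in short steps, Python scripts to look and compute and a tool call to move; the robot and the scene stay as the last step left them, time stands still between calls to the robot, and variables do not carry over. Pictures are saved under pics/ and viewed, at most 10 in all, crops included, and the job is handed in when it is done.

Besides the shell and the picture viewer there is one more tool, called after "Call:" by a JSON object that holds its "op" and its "data". move_arm: Moves the arm, as the interface text tells. Its arguments: {"type":"object","properties":{"increments":{"type":"array","items":{"type":"array","items":{"type":"array","items":{"type":"number"}}}},"newtons":{"type":"number"}},"required":["increments"]}

```bash
mkdir -p pics; python3 - <<'E'
from station import manip
import cv2
for c in ("top","side"):
    s=manip.snapshot(c); cv2.imwrite(f"pics/{c}0.png",s["img"][:,:,::-1])
    for n in ("controller","pad1","pad3","pad5","door","pot","jar"):
        print(c,n,[( [round(float(v),3) for v in d["xyz"]],round(d["confidence"],2)) for d in manip.mark_of(n,c)[:2]])
s=manip.sense(); print(s["t"],s["tcp_pos"],s["tool_rot"],s["force"],s["finger_gap"])
E
```

```text
top controller [([0.545, 0.016, 0.001], 0.98)]
top pad1 [([0.516, 0.142, 0.081], 0.9), ([0.501, -0.034, 0.079], 0.74)]
top pad3 [([0.516, 0.142, 0.081], 0.9), ([0.501, -0.034, 0.079], 0.74)]
top pad5 [([0.516, 0.142, 0.081], 0.9), ([0.501, -0.034, 0.079], 0.74)]
top door [([0.631, 0.012, 0.075], 0.93)]
top pot [([0.512, -0.281, 0.002], 0.78), ([0.719, 0.118, 0.003], 0.35)]
top jar [([0.587, 0.335, -0.001], 0.57), ([0.544, 0.018, 0.002], 0.5)]
side controller [([0.547, 0.024, -0.004], 0.84), ([0.509, -0.281, -0.0], 0.16)]
side pad1 [([0.506, 0.021, 0.081], 0.94), ([0.501, -0.035, 0.079], 0.93)]
side pad3 [([0.506, 0.021, 0.081], 0.94), ([0.501, -0.035, 0.079], 0.93)]
side pad5 [([0.506, 0.021, 0.081], 0.94), ([0.501, -0.035, 0.079], 0.93)]
side door [([0.632, 0.014, 0.073], 0.79), ([0.499, -0.092, 0.084], 0.18)]
side pot [([0.509, -0.281, 0.003], 0.73)]
side jar [([0.585, 0.335, 0.001], 0.74)]
0.8 [0.25812797 0.56921405 0.23133354] [2.11286538e-01 9.77424164e-01 3.87924334e-05 2.32240052e-05] [ 1.20013317 -0.55333107 -1.19505034] 1.00325134558689
```

View image.

```bash
python3 - <<'E'
from station import manip
for c in ("top","side"):
    manip.snapshot(c)
    for d in manip.mark_of("pad2",c): print(c,[round(float(v),3) for v in d["xyz"]],round(d["confidence"],2))
E
```

```text
top [0.503, -0.037, 0.082] 0.86
top [0.495, -0.099, 0.082] 0.79
top [0.513, 0.082, 0.08] 0.79
top [0.507, 0.024, 0.083] 0.74
top [0.51, 0.142, 0.079] 0.61
side [0.51, 0.082, 0.079] 0.86
side [0.502, -0.035, 0.075] 0.84
side [0.507, 0.025, 0.08] 0.82
side [0.498, -0.09, 0.084] 0.79
side [0.513, 0.137, 0.079] 0.67
```

View pics/top0.png

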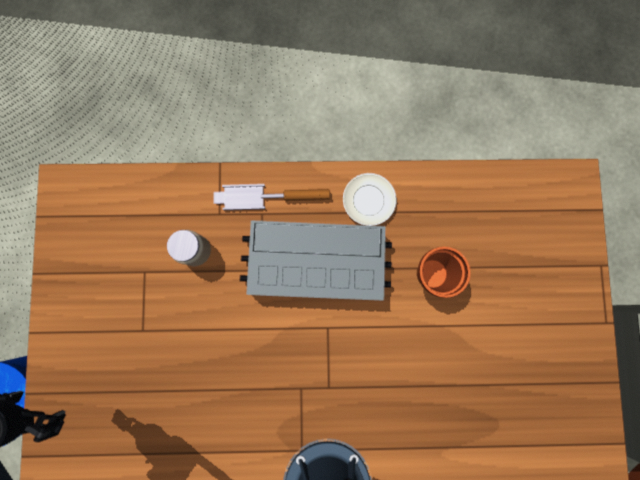

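View pics/side0.png

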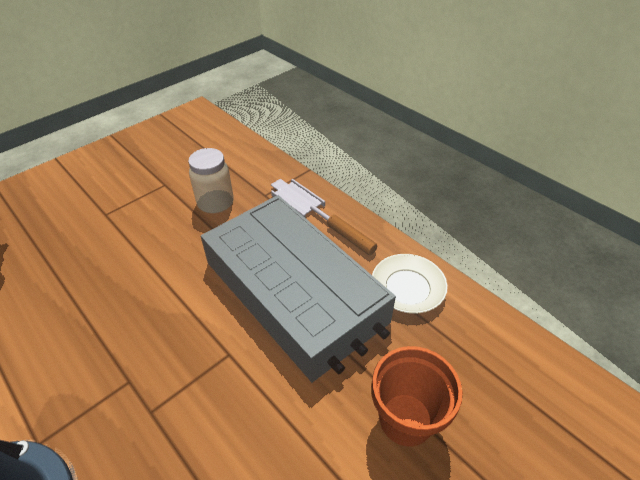

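Call:
{"op": "move_arm", "data": {"increments": [[[1,0.025,-0.043,0,7],[1,0.025,-0.043,0,7],[1,0.025,-0.043,0,6],[1,0.025,-0.043,0,0],[1,0.025,-0.043,0,0],[1,0.025,-0.043,0,0],[1,0.025,-0.043,0,0],[1,0.025,-0.043,0,0]]], "newtons": 40}}

```text
t: 1.8
tcp_pos: [0.459, 0.2234, 0.2316]
tool_rot: [0.038, 0.999, 0.0, 0.0]
force: [1.2, -0.9, -0.2]
finger_gap: 0.003
gripper_force: 0.0
```

Call:
{"op": "move_arm", "data": {"increments": [[[1,0.027,-0.043,-0.01,0],[1,0.028,-0.042,-0.02,0],[1,0,0,-0.04,0],[1,0,0,-0.03,0],[1,0,0,-0.015,0],[1,0,0,0,0],[1,0,0,0,0]]]}}

```text
t: 2.5
tcp_pos: [0.5104, 0.145, 0.1185]
tool_rot: [0.038, 0.999, 0.0, 0.0]
force: [0.4, 0.1, 0.4]
finger_gap: 0.001
gripper_force: 0.0
```

Call:
{"op": "move_arm", "data": {"increments": [[[1,0.003,-0.005,-0.015,0],[1,0,0,-0.015,0],[1,0,0,-0.006,0],[1,0,0,0,0],[1,0,0,0,0]]]}}

```text
t: 3.0
tcp_pos: [0.5136, 0.1402, 0.0832]
tool_rot: [0.038, 0.999, 0.0, 0.001]
force: [-0.4, -0.2, -0.3]
finger_gap: 0.002
gripper_force: 0.0
```

Call:
{"op": "move_arm", "data": {"increments": [[[1,0,0,-0.001,0],[1,0,0,-0.001,0],[1,0,0,0,0]]]}}

```text
t: 3.3
tcp_pos: [0.5131, 0.14, 0.0805]
tool_rot: [0.038, 0.999, 0.0, 0.0]
force: [-0.1, -0.3, -0.1]
finger_gap: -0.002
gripper_force: 0.0
```

Call:
{"op": "move_arm", "data": {"increments": [[[1,0,0,-0.001,0],[1,0,0,0,0]]]}}

```text
t: 3.5
tcp_pos: [0.5132, 0.14, 0.0801]
tool_rot: [0.038, 0.999, 0.0, 0.0]
force: [-1.4, 0.7, 5.5]
finger_gap: -0.001
gripper_force: 3.1
```

Call:
{"op": "move_arm", "data": {"increments": [[[1,0,0,-0.001,0],[1,0,0,0,0]]]}}

```text
t: 3.7
tcp_pos: [0.5132, 0.14, 0.08]
tool_rot: [0.038, 0.999, 0.0, 0.001]
force: [-4.1, -0.3, 13.9]
finger_gap: 0.003
gripper_force: 6.7
```

Call:
{"op": "move_arm", "data": {"increments": [[[1,0,0,0.012,0],[1,-0.002,-0.029,0,0],[1,-0.002,-0.029,0,0],[1,0,0,0,0],[1,0,0,-0.009,0],[1,0,0,-0.002,0],[1,0,0,-0.001,0],[1,0,0,0,0]]]}}

```text
t: 4.5
tcp_pos: [0.5095, 0.082, 0.08]
tool_rot: [0.037, 0.999, -0.001, 0.001]
force: [-2.9, -5.8, 18.4]
finger_gap: 0.006
gripper_force: 9.1
```

Pad 4 is also rigid (18 N at 0.080). Next is pad 3.

Call:
{"op": "move_arm", "data": {"increments": [[[1,0,0,0.012,0],[1,-0.002,-0.029,0,0],[1,-0.002,-0.029,0,0],[1,0,0,0,0],[1,0,0,-0.009,0],[1,0,0,-0.002,0],[1,0,0,-0.001,0],[1,0,0,0,0]]]}}

```text
t: 5.3
tcp_pos: [0.5054, 0.0246, 0.08]
tool_rot: [0.037, 0.999, -0.001, 0.001]
force: [-2.9, -3.4, 21.0]
finger_gap: 0.003
gripper_force: 10.2
```

Call:
{"op": "move_arm", "data": {"increments": [[[1,0,0,0.012,0],[1,-0.002,-0.029,0,0],[1,-0.002,-0.029,0,0],[1,0,0,0,0],[1,0,0,-0.009,0],[1,0,0,-0.002,0],[1,0,0,0,0],[1,0,0,0,0]]]}}

```text
t: 6.1
tcp_pos: [0.5008, -0.033, 0.0789]
tool_rot: [0.038, 0.999, 0.0, -0.0]
force: [1.1, 1.1, 0.8]
finger_gap: 0.002
gripper_force: 0.4
```

Call:
{"op": "move_arm", "data": {"increments": [[[1,0,0,-0.001,0],[1,0,0,-0.001,0],[1,0,0,0,0]]]}}

```text
t: 6.4
tcp_pos: [0.5008, -0.0334, 0.0773]
tool_rot: [0.038, 0.999, 0.0, -0.0]
force: [-1.0, 2.3, 4.7]
finger_gap: -0.002
gripper_force: 1.7
```

It gives: pad 2 is the catch. I'll push it all the way in.

Call:
{"op": "move_arm", "data": {"increments": [[[1,0,0,-0.001,0],[1,0,0,-0.001,0],[1,0,0,-0.001,0],[1,0,0,-0.001,0],[1,0,0,0,0]]]}}

```text
t: 6.9
tcp_pos: [0.5008, -0.0341, 0.0732]
tool_rot: [0.038, 0.999, 0.0, -0.0]
force: [-0.2, 2.7, 5.0]
finger_gap: -0.003
gripper_force: 2.3
```

Call:
{"op": "move_arm", "data": {"increments": [[[1,0,0,-0.001,0],[1,0,0,0,0]]]}}

```text
t: 7.1
tcp_pos: [0.5009, -0.034, 0.073]
tool_rot: [0.038, 0.999, -0.0, -0.0]
force: [-2.0, 2.0, 9.9]
finger_gap: -0.003
gripper_force: 5.3
```

Bottomed out at 7 mm. I'll hold briefly, lift off, then draw clear towards the robot.

Call:
{"op": "move_arm", "data": {"increments": [[[1,0,0,0,0],[1,0,0,0,0],[1,0,0,0.01,0],[1,0,0,0.02,0],[1,0,0,0.03,0],[1,-0.02,0,0.03,0],[1,-0.03,0,0.02,0],[1,-0.03,0,0.02,0]]]}}

```text
t: 7.9
tcp_pos: [0.4203, -0.0346, 0.2031]
tool_rot: [0.038, 0.999, -0.001, 0.0]
force: [-0.3, 0.4, 0.2]
finger_gap: 0.001
gripper_force: 0.0
```

Call:
{"op": "move_arm", "data": {"increments": [[[1,0,0,0.02,0],[1,0,0,0.02,0],[1,0,0,0,0],[1,0,0,0,0],[1,0,0,0,0],[1,0,0,0,0],[1,0,0,0,0],[1,0,0,0,0]]]}}

```text
t: 8.7
tcp_pos: [0.4208, -0.034, 0.2416]
tool_rot: [0.038, 0.999, 0.0, -0.001]
force: [0.2, -0.5, -0.2]
finger_gap: 0.0
gripper_force: 0.0
```

```bash
python3 - <<'E'
from station import manip
import cv2
s=manip.snapshot("side"); cv2.imwrite("pics/side1.png",s["img"][:,:,::-1])
print(manip.sense()["t"],manip.sense()["tcp_pos"])
E
```

```text
8.75 [ 0.42083979 -0.03398096  0.24179596]
```

View pics/side1.png

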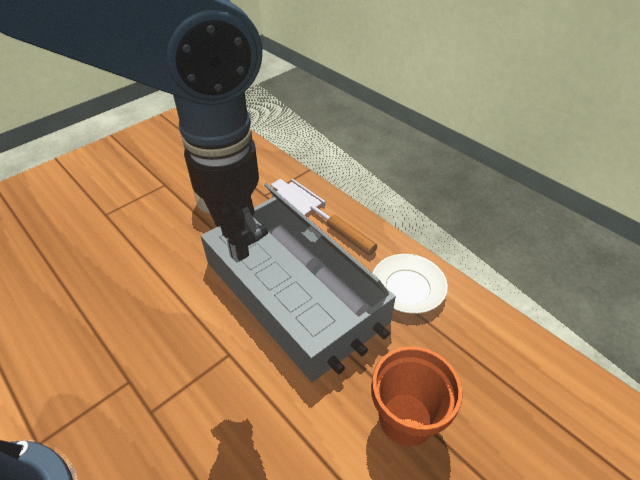

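The picture shows the battery compartment open, with batteries visible around pixel (320, 270), and the door standing up along the far edge. The pads are flush and the bystanders haven't moved. I'll pause briefly so the door settles, then hand in.

Call:
{"op": "move_arm", "data": {"increments": [[[1,0,0,0,0],[1,0,0,0,0],[1,0,0,0,0],[1,0,0,0,0],[1,0,0,0,0],[1,0,0,0,0],[1,0,0,0,0],[1,0,0,0,0]]]}}

```text
t: 9.55
tcp_pos: [0.421, -0.034, 0.2422]
tool_rot: [0.038, 0.999, -0.0, 0.0]
force: [-0.5, 0.3, -0.7]
finger_gap: 0.001
gripper_force: 0.0
```

```bash
python3 -c "
from station import manip
print(manip.sign_off())"
```

```text
the job is handed in; nothing more can be done
None
```

The battery door is open: pad 2 was the catch. I pushed it fully in (highest force I read was about 21 N, on a blank pad), released it and drew the arm clear. The job was handed in at about 9.6 s, and no verdict was returned.

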